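# Let the mould lift down to the ledge with its release valve

## Task

The lift platform with the yellow mould stands too high: crack its release valve open by the red grip (anticlockwise from above, only a fraction of a turn) so that the platform sinks slowly, at 1 to 2 cm/s and never faster than 4 cm/s, and stop it level with the plywood ledge beside it, within 5 mm, by closing the valve again. Then nip the valve shut onto its seat with 10 to 15 N at the red grip for half a second, without ever forcing the handle beyond 20 N, and let go. Do not touch the platform or its mould, and leave the brush, the tin and the loose shell piece where they are.

Things in the scene. Friction and masses are not known exactly. Their poses are not given: they have to be found in the camera images.
- valve_axis (a point): point on the vertical axis of the release valve, at handle bar height (163 mm above the bench). Anticlockwise from above opens, clockwise shuts onto a hard seat; full travel 1.5 rad to a hard stop. It starts 0 to 0.1 rad off its seat. The handle hub is clamped on the stem at an arbitrary angle, so the seat is found by feel only. Turning takes 0.15 to 0.55 N m; it stays where left
- station: the lift station, bolted to the bench: grey base plate, blue valve block (60 x 75 mm, 140 mm high) and red bottle jack. Origin on the bench under the valve axis, y towards jack and ledge
- grip_mid (a point): middle of the red upright grip at the handle's end: a freely spinning cylinder, 22 mm in diameter, 55 mm tall, its axis 90 mm from the valve axis. Its top is 23 mm above this point, its foot 32 mm below, on a 22 mm steel boss; the handle bar, 12 mm wide, runs from there to the hub. Around the grip there is at least 40 mm of free room
- handle (a joint): bend of the springy handle beam, rad: 0 unloaded, 10 N m per rad, so 0.1 rad is 1.0 N m or 11 N at the grip. Negative when the grip is pushed clockwise (shutting), positive when pushed anticlockwise (opening)
- platform: aluminium platform, 160 x 160 x 10 mm, on the jack's ram; origin: centre of its top face. It can only sink; a yellow mould 74 mm high is fixed on it. Starts 35 to 100 mm above the ledge. Still until the valve is 0.25 to 0.8 rad off its seat (unknown load), then sinks at once, 15 to 25 mm/s per further 0.1 rad, a little faster as it gets lower; closing by as much stops it
- ledge_top (a point): centre of the top face of the plywood ledge (160 x 130 mm) next to the platform, on the side away from the valve; fixed, its height above the bench differs from day to day (145 to 175 mm)
- brush: a hand brush lying on the bench in front of the lift, loose, to be left alone
- tin: a closed steel tin, 72 mm in diameter, 85 mm high, standing on the bench beside the valve block, loose, to be left alone; origin under its centre
- shell: a yellow coated T-shaped shell piece, about 130 mm long and 28 mm thick, lying on the bench at the end of the base plate, next to the tin, loose, to be left alone

How it is judged (in metres and radians):
On the way, in this order (a step that is already met when the one before it is completed fails the run):
1. the platform is sinking slowly, the valve cracked open (linear speed of platform above 0.002 m/s and z of platform in the frame of ledge_top above 0 m), for 0.3 s.
2. the platform stands level with the ledge (6 mm) and the valve is nipped shut with at least 0.7 N m (8 N at the grip) (z of platform in the frame of ledge_top between -0.006 and 0.006 m and linear speed of platform below 0.002 m/s and value of joint handle below -0.07 rad), for 0.2 s.
At the end, for the whole second after the job is handed in: the platform's top is level with the ledge's top within 6 mm and stays still, after the valve was nipped shut; the handle is released (z of platform in the frame of ledge_top between -0.006 and 0.006 m and linear speed of platform below 0.002 m/s); the robot touches nothing.
It fails at once if the platform sinks faster than 50 mm/s (linear speed of platform above 0.05 m/s).
It fails at once if the handle is forced either way (more than 2.0 N m, 22 N at the grip) (value of joint handle below -0.2 rad or value of joint handle above 0.2 rad).
It fails at once if the robot touches the platform or its mould (contact force between any of the fingers, the arm and platform above 1 N).
It fails at once if the brush, the tin or the shell piece is moved by more than 20 mm (distance of any of brush, tin, shell from where it was at the start of the episode above 0.02 m).
It also fails if it takes over 69 s, if anything falls off the work surface, if the arm or the gripper's body presses on something with over 40 N, if the wrist force passes 120 N, or if a joint passes its speed limit or range.

## Robot

A 6-joint arm with a two-finger parallel gripper is mounted at the origin on the work surface. World frame = base frame: x ahead of the robot, y to its left, z up, the work surface at z = 0. Lengths are in m, angles in degrees, forces in N, time in s.
With the tool pointing down it reaches from about 0.4 to 0.825 m from the base axis. Payload 7 kg.
Tool frame: the origin (TCP) lies between the finger pads; the fingertips stand 19 mm ahead of it and the grasp point (between the pads) is the TCP (r.finger_overhang is the distance from the TCP to the fingertips, in m); z points along the fingers, y is the direction in which the jaws open and shut (so a half turn about z gives the same grasp; the last joint's range is limited). The gripper opens to 88 mm and grips with 3 to 60 N. Pads are 19 mm wide; open, the fingers measure 130 mm over their backs; the gripper's body (78 mm by 193 mm) begins 47 mm behind the grasp point.
Start: joints at [-48.696, 20.546, 0.682, 0, -70.136, -16.507], TCP at [0.283, -0.613, 0.246] pointing down, gripper open.
Joint ranges: [-176.03, 176.03], [-82.01, 121.73], [-58.28, 71.71], [-173.87, 95.51], [-174.79, -0.11], [-173.66, 173.66]. Speed limits (degrees/s): [136.94, 136.94, 172.46, 180, 180, 180].

## Interface

Orientations are given as [roll, pitch, yaw] about the fixed x, y, z axes, in that order (R = Rz(yaw) Ry(pitch) Rx(roll)).
In Python, from plant import r, optics gives the robot as it stands. The module is installed in compiled form; this text tells all that it offers.
- The arm moves only by the tool step_arm, never from a script. Its argument "increments" is a list of rows, each an object of numbers: "tx", "ty", "tz": the shift along the world's x, y, z in mm; "ax", "ay", "az": the turn, a rotation vector about the world's x, y, z in degrees; "claw": the gripper command: -1 is shut, 1 is fully open, values between are in proportion. In form: [{"tx": .., "ty": .., "tz": .., "ax": .., "ay": .., "az": .., "claw": ..}, ...]. A call has 1 to 12 rows; each row shifts and turns the commanded pose from where the row before left it; what a row does not reach is not made up. A row lasts 1/10 s, in which the tool goes at most 50 mm and 8.59 degrees, less where a joint would pass 70% of its speed; a pose out of reach is approached as far as the arm can. A call with a gripper value outside its range is refused whole. The fingers move at their own pace and stop on an object; "newtons" is the grip in N (left out, the last holds). Time passes only in rows, so rows that do not move let the fingers close. It gives the time, the measured TCP pose, the force and the opening at its end, in the units of the state.
- r.get_state(): the state, without advancing time (a new reading comes with each control period).
- optics.capture(name): name is "scene" or "top"; returns a dict with "image" (480x640x3 uint8, blue, green, red), "depth" (480x640 float32, m along the optical axis (not along the pixel's ray), 0 where there is no reading), "fx", "fy", "cx", "cy" (pixels), "R" (3x3) and "t" (3): a world point X has camera coordinates R X + t. Camera axes: x right, y down, z forward; pixel columns grow to the right and rows downward; lengths in m; the calibration is good to about 2 mm. A picture is of the moment at which its call begins.
- r.close_job(): hands the job in, once; it reports no verdict.
The state is a dict: "time_s": time; "joints": joint angles; "qd": joint speeds; "joint_torque": joint torques, N m; "tcp_pos": TCP position; "eef_rot": TCP orientation; "contact_force": force on the tool from outside, world axes, zero at the start; "moment": the same for the moment, N m; "gripper_width": finger opening in m.
Only numpy, scipy, OpenCV 4.12 (cv2) and the standard library are available. Lean on these libraries where they do the work, as an engineer would, in place of code of your own. Each camera call takes 0.05 s, during which the arm holds its last target. There are 200 camera calls.

## Working session

There is one attempt and no reset: what is moved stays moved. The work goes in short steps, Python scripts to look and compute and a tool call to move; the robot and the scene stay as the last step left them, time stands still between calls to the robot, and variables do not carry over. Pictures are saved under pics/ and viewed, about 8 in all and at most 12, crops included, and the job is handed in when it is done.

Besides the shell and the picture viewer there is one more tool, called after ">>>" by a JSON object that holds its "api" and its "payload". step_arm: Moves the arm, as the interface text tells. Its arguments: {"type":"object","properties":{"increments":{"type":"array","items":{"type":"object","properties":{"tx":{"type":"number"},"ty":{"type":"number"},"tz":{"type":"number"},"ax":{"type":"number"},"ay":{"type":"number"},"az":{"type":"number"},"claw":{"type":"number"}}}},"newtons":{"type":"number"}},"required":["increments"]}

```bash
mkdir -p pics; cat > h.py <<'E'
import numpy as np, cv2
from plant import r, optics
def pts(c):
    d=c["depth"]; v,u=np.mgrid[:480,:640]
    P=np.stack([(u-c["cx"])*d/c["fx"],(v-c["cy"])*d/c["fy"],d],-1)
    W=(P-np.asarray(c["t"]).ravel())@np.asarray(c["R"]); W[d==0]=np.nan
    return W
E
python3 - <<'E'
from h import *
for n in("scene","top"):
    c=optics.capture(n); cv2.imwrite(f"pics/{n}0.png",c["image"]); np.savez(f"{n}0.npz",**c)
    R=np.asarray(c["R"]);print(n,-R.T@np.ravel(c["t"]),R[2],c["fx"])
print(r.get_state())
E
```

```text
scene [ 1.21580516 -0.51500356  0.6675662 ] [-0.67402268  0.51081415 -0.53363126] 460.11860567377937
top [ 0.47918437 -0.01026518  1.01445293] [ 0.0860455  -0.00124116 -0.99629044] 471.1401631488257
{'time_s': 0.1, 'joints': array([-4.86951791e+01,  2.05871980e+01,  6.40357077e-01, -1.58815261e-02,
       -7.01348525e+01, -1.65065525e+01]), 'qd': array([ 0.02913613, -0.02775789,  0.12109225,  0.03888128,  0.00872386,
        0.01554888]), 'joint_torque': array([-9.87998174e-04, -5.84163094e+01,  2.93752384e+01,  7.01548755e+00,
        1.01807347e-02, -2.02551371e-05]), 'tcp_pos': array([ 0.28291878, -0.61242073,  0.24473382]), 'eef_rot': array([ 1.79917431e+02, -8.89780923e-03, -1.55207132e+02]), 'contact_force': array([-0.91385252,  0.43918724, -0.61745622]), 'moment': array([ 0.00940395, -0.0158493 ,  0.03365678]), 'gripper_width': 0.08807662408225143}
```

View pics/scene0.png

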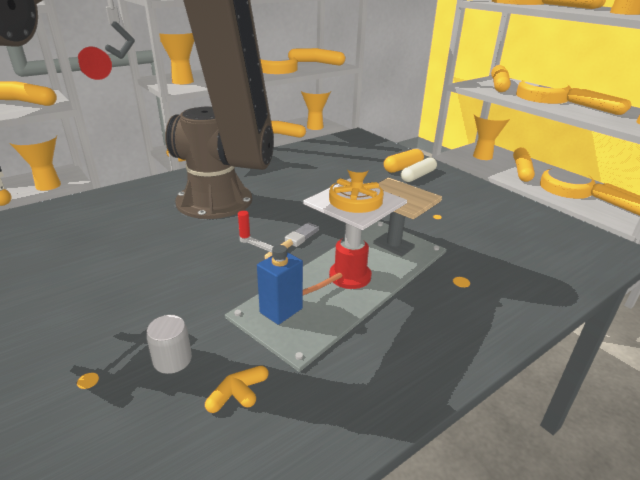

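View pics/top0.png

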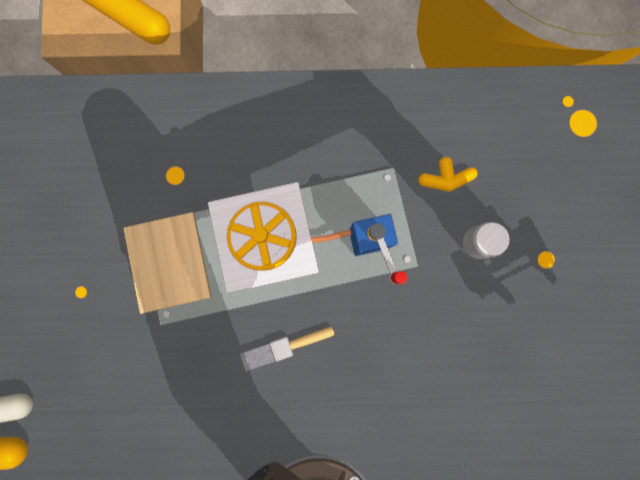

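Scene: grip at (244,224), hub (281,253), platform (355,200), ledge (405,195). Top: grip (400,278), hub (376,232), platform (263,237), ledge (167,262), tin (490,240).

```bash
cat >> h.py <<'E'
def ray(c,u,v):
    R=np.asarray(c["R"]);o=-R.T@np.ravel(c["t"]); d=R.T@np.array([(u-c["cx"])/c["fx"],(v-c["cy"])/c["fy"],1.]); return o,d
def onz(c,u,v,z):
    o,d=ray(c,u,v); return o+d*(z-o[2])/d[2]
def red(c,box):
    h=cv2.cvtColor(c["image"],cv2.COLOR_BGR2HSV)
    m=((h[...,0]<6)|(h[...,0]>174))&(h[...,1]>180)&(h[...,2]>60)
    b=np.zeros_like(m);x0,y0,x1,y1=box;b[y0:y1,x0:x1]=1
    return m&b
E
python3 - <<'E'
from h import *
S=dict(np.load("scene0.npz"));T=dict(np.load("top0.npz"))
PS,PT=pts(S),pts(T)
ms=red(S,(230,200,260,245)); mt=red(T,(385,262,415,290))
for n,m,P in(("S",ms,PS),("T",mt,PT)):
    v,u=np.nonzero(m);q=P[m];print(n,len(u),u.min(),u.max(),v.min(),v.max(),u.mean(),v.mean(),np.nanmin(q,0),np.nanmedian(q,0),np.nanmax(q,0))
# top camera: topmost cap pixels
q=PT[mt];z=q[:,2];print("cap",np.nanmean(q[z>np.nanmax(z)-.004],0))
def tri(a,b):
    (o1,d1),(o2,d2)=ray(S,*a),ray(T,*b)
    k=np.linalg.lstsq(np.c_[d1,-d2],o2-o1,rcond=None)[0]
    p,q=o1+k[0]*d1,o2+k[1]*d2; return (p+q)/2,np.linalg.norm(p-q)
print("tri grip top",tri((244,213),(399.5,278)), "hub",tri((280.5,250),(376,232)))
for n,u,v in(("hub",376,232),("bar",388,256),("plat1",225,270),("plat2",300,200),("plat3",222,210),("plat4",305,265),("led",167,262),("led2",145,240),("led3",190,290),("led4",150,295),("led5",190,225),("block",392,243),("tin",493,238),("base",400,200)):
    print(n,np.nanmedian(PT[v-2:v+3,u-2:u+3].reshape(-1,3),0).round(4))
for n,u,v in(("plat",325,208),("plat2",385,205),("led",410,190),("led2",425,203)):
    print("S",n,np.nanmedian(PS[v-1:v+2,u-1:u+2].reshape(-1,3),0).round(4))
E
```

```text
S 232 238 248 211 236 243.32758620689654 223.32758620689654 [ 0.47704232 -0.1589884   0.17005274] [ 0.49396737 -0.15197059  0.2028748 ] [ 0.49910104 -0.14023202  0.22367294]
T 142 391 406 272 282 398.90140845070425 277.11971830985914 [ 0.47748961 -0.15694383  0.18402611] [ 0.4859465  -0.14506165  0.2218103 ] [ 0.49440456 -0.1370708   0.22585243]
cap [ 0.48632999 -0.14776047  0.22301479]
tri grip top (array([ 0.48475413, -0.14544781,  0.21994803]), np.float64(0.001774880329283436)) hub (array([ 0.56919399, -0.1147823 ,  0.16561829]), np.float64(0.0024290733090768435))
hub [ 0.568  -0.1152  0.1714]
bar [ 0.5246 -0.1361  0.1662]
plat1 [0.5036 0.1481 0.2152]
plat2 [0.621  0.0191 0.2156]
plat3 [0.6061 0.1529 0.2156]
plat4 [0.5094 0.0124 0.2154]
led [0.5217 0.2629 0.1628]
led2 [0.5624 0.3043 0.1626]
led3 [0.4705 0.2216 0.1616]
led4 [0.4629 0.2938 0.1613]
led5 [0.5883 0.2223 0.1624]
block [ 0.5502 -0.1485  0.138 ]
tin [ 0.5607 -0.3577  0.084 ]
base [ 0.6534 -0.1888  0.0109]
S plat [0.5539 0.0069 0.2159]
S plat2 [0.6148 0.1196 0.2158]
S led [0.5188 0.3031 0.1631]
S led2 [0.5903 0.2806 0.1628]
```

>>> {"api": "step_arm", "payload": {"increments": [{"tz": 45,"claw": 1},{"tx": 18,"ty": 42,"tz": 8,"az": -3.2},{"tx": 18,"ty": 42},{"tx": 18,"ty": 42},{"tx": 18,"ty": 42},{"tx": 18,"ty": 42},{"tx": 18,"ty": 42},{"tx": 18,"ty": 42},{"tx": 18,"ty": 42},{"tx": 18,"ty": 42},{"tx": 18,"ty": 42},{"tx": 18,"ty": 40}], "newtons": 20}}

```text
$.increments[0]: bad value
```

>>> {"api": "step_arm", "payload": {"increments": [{},{},{}]}}

```text
$.increments[0]: bad value
```

>>> {"api": "step_arm", "payload": {"increments": [{"tx": 0,"ty": 0,"tz": 45,"ax": 0,"ay": 0,"az": 0,"claw": 1}], "newtons": 20}}

```text
time_s: 0.2
tcp_pos: [0.2818, -0.6097, 0.2835]
eef_rot: [179.2, -0.1, -155.2]
contact_force: [1.1, -1.1, 0.5]
gripper_width: 0.0875
```

All keys are needed.

>>> {"api": "step_arm", "payload": {"increments": [{"tx": 18,"ty": 42,"tz": 8,"ax": 0,"ay": 0,"az": -3.2,"claw": 1},{"tx": 18,"ty": 42,"tz": 0,"ax": 0,"ay": 0,"az": 0,"claw": 1},{"tx": 18,"ty": 42,"tz": 0,"ax": 0,"ay": 0,"az": 0,"claw": 1},{"tx": 18,"ty": 42,"tz": 0,"ax": 0,"ay": 0,"az": 0,"claw": 1},{"tx": 18,"ty": 42,"tz": 0,"ax": 0,"ay": 0,"az": 0,"claw": 1},{"tx": 18,"ty": 42,"tz": 0,"ax": 0,"ay": 0,"az": 0,"claw": 1},{"tx": 18,"ty": 42,"tz": 0,"ax": 0,"ay": 0,"az": 0,"claw": 1},{"tx": 18,"ty": 42,"tz": 0,"ax": 0,"ay": 0,"az": 0,"claw": 1},{"tx": 18,"ty": 42,"tz": 0,"ax": 0,"ay": 0,"az": 0,"claw": 1},{"tx": 18,"ty": 42,"tz": 0,"ax": 0,"ay": 0,"az": 0,"claw": 1},{"tx": 18,"ty": 40,"tz": 0,"ax": 0,"ay": 0,"az": 0,"claw": 1},{"tx": 0,"ty": 0,"tz": 0,"ax": 0,"ay": 0,"az": 0,"claw": 1}]}}

```text
time_s: 1.4
tcp_pos: [0.4826, -0.149, 0.2983]
eef_rot: [180.0, 0.0, -158.2]
contact_force: [-0.3, -0.7, -0.1]
gripper_width: 0.0878
```

>>> {"api": "step_arm", "payload": {"increments": [{"tx": 0,"ty": 0,"tz": 0,"ax": 0,"ay": 0,"az": 0,"claw": 1},{"tx": 0,"ty": 0,"tz": 0,"ax": 0,"ay": 0,"az": 0,"claw": 1},{"tx": 0,"ty": 0,"tz": 0,"ax": 0,"ay": 0,"az": 0,"claw": 1}]}}

```text
time_s: 1.7
tcp_pos: [0.4806, -0.1536, 0.2984]
eef_rot: [180.0, -0.0, -158.5]
contact_force: [0.2, -0.3, 0.2]
gripper_width: 0.0878
```

>>> {"api": "step_arm", "payload": {"increments": [{"tx": 5,"ty": 6.5,"tz": 0,"ax": 0,"ay": 0,"az": 0,"claw": 1},{"tx": 0,"ty": 0,"tz": 0,"ax": 0,"ay": 0,"az": 0,"claw": 1},{"tx": 0,"ty": 0,"tz": -30,"ax": 0,"ay": 0,"az": 0,"claw": 1},{"tx": 0,"ty": 0,"tz": -30,"ax": 0,"ay": 0,"az": 0,"claw": 1},{"tx": 0,"ty": 0,"tz": -25,"ax": 0,"ay": 0,"az": 0,"claw": 1},{"tx": 0,"ty": 0,"tz": -15,"ax": 0,"ay": 0,"az": 0,"claw": 1},{"tx": 0,"ty": 0,"tz": 0,"ax": 0,"ay": 0,"az": 0,"claw": 1},{"tx": 0,"ty": 0,"tz": 0,"ax": 0,"ay": 0,"az": 0,"claw": 1}]}}

```text
time_s: 2.5
tcp_pos: [0.4863, -0.1465, 0.199]
eef_rot: [-180.0, -0.0, -158.4]
contact_force: [-0.3, -0.2, 0.5]
gripper_width: 0.0877
```

```bash
python3 - <<'E'
from h import *
c=optics.capture("scene"); cv2.imwrite("pics/s1.png",cv2.resize(c["image"][150:330,140:380],None,fx=3,fy=3))
print(r.get_state())
E
```

```text
{'time_s': 2.55, 'joints': array([ 5.43893967e+00,  6.88144005e+00, -2.39470107e+01,  2.78529148e-02,
       -5.91071596e+01, -7.38567213e+01]), 'qd': array([ 0.06635203, -0.59917414,  0.31543099, -0.12315104,  0.19461487,
       -0.00613479]), 'joint_torque': array([-3.85271036e-02, -3.56635416e+01,  2.60807258e+01,  6.23455971e+00,
       -7.04638031e-02, -5.76823641e-04]), 'tcp_pos': array([ 0.4867031 , -0.14647712,  0.19952474]), 'eef_rot': array([-1.79959124e+02,  5.51978274e-02, -1.58403475e+02]), 'contact_force': array([-1.46741788,  0.03131025,  0.55463576]), 'moment': array([ 0.01646393, -0.03982146, -0.0211222 ]), 'gripper_width': 0.0876412039273394}
```

View pics/s1.png

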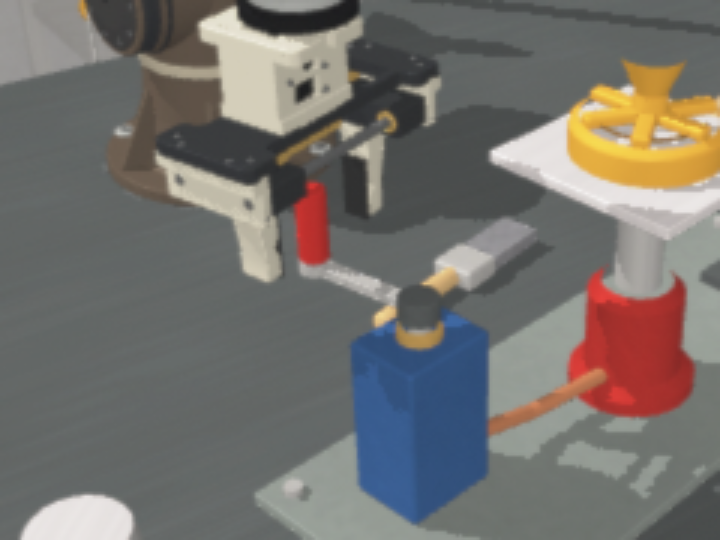

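The red grip (crop 312,225) stands between the two open fingers, clear of both; closing.

>>> {"api": "step_arm", "payload": {"increments": [{"tx": 0,"ty": 0,"tz": 0,"ax": 0,"ay": 0,"az": 0,"claw": -1},{"tx": 0,"ty": 0,"tz": 0,"ax": 0,"ay": 0,"az": 0,"claw": -1},{"tx": 0,"ty": 0,"tz": 0,"ax": 0,"ay": 0,"az": 0,"claw": -1},{"tx": 0,"ty": 0,"tz": 0,"ax": 0,"ay": 0,"az": 0,"claw": -1},{"tx": 0,"ty": 0,"tz": 0,"ax": 0,"ay": 0,"az": 0,"claw": -1},{"tx": 0,"ty": 0,"tz": 0,"ax": 0,"ay": 0,"az": 0,"claw": -1},{"tx": 0,"ty": 0,"tz": 0,"ax": 0,"ay": 0,"az": 0,"claw": -1}], "newtons": 20}}

```text
time_s: 3.25
tcp_pos: [0.4861, -0.1462, 0.1986]
eef_rot: [180.0, -0.0, -158.4]
contact_force: [-0.4, 1.0, 0.7]
gripper_width: 0.0371
```

>>> {"api": "step_arm", "payload": {"increments": [{"tx": 0,"ty": 0,"tz": 0,"ax": 0,"ay": 0,"az": 0,"claw": -1},{"tx": 0,"ty": 0,"tz": 0,"ax": 0,"ay": 0,"az": 0,"claw": -1},{"tx": 0,"ty": 0,"tz": 0,"ax": 0,"ay": 0,"az": 0,"claw": -1}]}}

```text
time_s: 3.55
tcp_pos: [0.4862, -0.1465, 0.1986]
eef_rot: [-180.0, 0.0, -158.4]
contact_force: [0.8, -1.6, -0.3]
gripper_width: 0.0215
```

>>> {"api": "step_arm", "payload": {"increments": [{"tx": 1.8,"ty": -4.1,"tz": 0,"ax": 0,"ay": 0,"az": 2.9,"claw": -1},{"tx": 1.9,"ty": -4.1,"tz": 0,"ax": 0,"ay": 0,"az": 2.9,"claw": -1},{"tx": 2.2,"ty": -3.9,"tz": 0,"ax": 0,"ay": 0,"az": 2.9,"claw": -1},{"tx": 2.3,"ty": -3.9,"tz": 0,"ax": 0,"ay": 0,"az": 2.8,"claw": -1},{"tx": 0,"ty": 0,"tz": 0,"ax": 0,"ay": 0,"az": 0,"claw": -1},{"tx": 0,"ty": 0,"tz": 0,"ax": 0,"ay": 0,"az": 0,"claw": -1}]}}

```text
time_s: 4.15
tcp_pos: [0.4936, -0.1624, 0.1984]
eef_rot: [180.0, -0.1, -147.0]
contact_force: [-4.5, -1.2, 2.4]
gripper_width: 0.0215
```

```bash
cat > m.py <<'E'
from h import *
T0=dict(np.load("top0.npz"));P0=pts(T0)
def z(W,u0,v0,u1,v1):
    q=W[v0:v1,u0:u1,2].ravel(); return q
c=optics.capture("top"); W=pts(c)
# platform: corner patches outside the mould; ledge patch
a=[(219,208,228,222),(290,195,300,205),(227,275,240,284),(296,262,306,272)]
zp=[np.nanmedian(z(W,*b))*1e3 for b in a]
print("plat",np.round(zp,2),"med",np.round(np.median(zp),2),"ledge",np.round(np.nanmedian(z(W,140,235,190,290))*1e3,2))
s=r.get_state(); th=np.arctan2(s["tcp_pos"][1]+.1141,s["tcp_pos"][0]-.5702)
f=s["contact_force"]; print("t",s["time_s"],"tcp",s["tcp_pos"].round(4),"th",round(th%6.2832,3),"f_tan(ccw+)",round(f[0]*-np.sin(th)+f[1]*np.cos(th),2),"f_rad",round(f[0]*np.cos(th)+f[1]*np.sin(th),2),"w",s["gripper_width"].round(4))
E
python3 m.py
```

```text
plat [215.37 215.06 604.94 604.38] med 409.87 ledge 161.92Traceback (most recent call last):
  File "m.py", line 11, in <module>
    f=s["contact_force"]; print("t",s["time_s"],"tcp",s["tcp_pos"].round(4),"th",round(th%6.2832,3),"f_tan(ccw+)",round(f[0]*-np.sin(th)+f[1]*np.cos(th),2),"f_rad",round(f[0]*np.cos(th)+f[1]*np.sin(th),2),"w",s["gripper_width"].round(4))
                                                                                                                                                                                                                 ^^^^^^^^^^^^^^^^^^^^^^^^
AttributeError: 'float' object has no attribute 'round'
```

```bash
cat > m.py <<'E'
from h import *
import sys
def meas():
    o=[]
    for n in("top","scene"):
        c=optics.capture(n); W=pts(c); h=cv2.cvtColor(c["image"],cv2.COLOR_BGR2HSV)
        m=(h[...,1]<50)&(h[...,2]>150)&(abs(W[...,0]-.56)<.09)&(abs(W[...,1]-.083)<.09)&(W[...,2]>.13)&(W[...,2]<.24)
        m=cv2.erode(m.astype(np.uint8),np.ones((3,3)))>0
        l=(abs(W[...,0]-.52)<.045)&(abs(W[...,1]-.265)<.035)&(W[...,2]>.13)&(W[...,2]<.2)
        zl=np.nanmedian(W[l][:,2])*1e3 if l.sum() else np.nan
        o.append((np.nanmedian(W[m][:,2])*1e3,zl,int(m.sum()),int(l.sum())))
    return o
t=r.get_state()["time_s"]
for (z,l,n,k) in meas(): print(f"plat {z:.2f} n{n} ledge {l:.2f} n{k} diff {z-l:.2f}")
s=r.get_state(); p=s["tcp_pos"]; th=np.arctan2(p[1]+.1141,p[0]-.5702); f=s["contact_force"]
print("t",t,s["time_s"],"tcp",p.round(4),"rad",np.hypot(p[1]+.1141,p[0]-.5702).round(4),"th",round(th%6.2832,3),"f_tan(ccw+)",round(f[0]*-np.sin(th)+f[1]*np.cos(th),2),"f_rad",round(f[0]*np.cos(th)+f[1]*np.sin(th),2),"w",round(s["gripper_width"],4))
E
python3 m.py
```

```text
plat 215.20 n2051 ledge 161.95 n1911 diff 53.25
plat 215.61 n1140 ledge 162.76 n307 diff 52.85
t 4.2 4.3 tcp [ 0.4936 -0.1623  0.1985] rad 0.0905 th 3.704 f_tan(ccw+) -1.51 f_rad 5.26 w 0.0214
```

>>> {"api": "step_arm", "payload": {"increments": [{"tx": 2.0,"ty": -3.9,"tz": 0,"ax": 0,"ay": 0,"az": 2.9,"claw": -1},{"tx": 2.6,"ty": -3.8,"tz": 0,"ax": 0,"ay": 0,"az": 2.8,"claw": -1},{"tx": 0,"ty": 0,"tz": 0,"ax": 0,"ay": 0,"az": 0,"claw": -1},{"tx": 0,"ty": 0,"tz": 0,"ax": 0,"ay": 0,"az": 0,"claw": -1}]}}

```text
time_s: 4.7
tcp_pos: [0.4987, -0.1701, 0.1986]
eef_rot: [-180.0, -0.0, -141.3]
contact_force: [-3.3, -2.8, 2.2]
gripper_width: 0.0214
```

```bash
python3 m.py
```

```text
plat 215.15 n1799 ledge 161.96 n1913 diff 53.19
plat 215.54 n1128 ledge 162.61 n311 diff 52.93
t 4.7 4.8 tcp [ 0.4987 -0.1701  0.1986] rad 0.0908 th 3.805 f_tan(ccw+) 0.03 f_rad 4.6 w 0.0217
```

>>> {"api": "step_arm", "payload": {"increments": [{"tx": 2.1,"ty": -3.8,"tz": 0,"ax": 0,"ay": 0,"az": 2.9,"claw": -1},{"tx": 2.2,"ty": -4.1,"tz": 0,"ax": 0,"ay": 0,"az": 2.8,"claw": -1},{"tx": 0,"ty": 0,"tz": 0,"ax": 0,"ay": 0,"az": 0,"claw": -1},{"tx": 0,"ty": 0,"tz": 0,"ax": 0,"ay": 0,"az": 0,"claw": -1}]}}

```text
time_s: 5.2
tcp_pos: [0.5041, -0.1774, 0.1986]
eef_rot: [-179.9, 0.1, -135.6]
contact_force: [0.5, 0.7, -1.4]
gripper_width: 0.0212
```

```bash
python3 m.py
```

```text
plat 215.16 n1496 ledge 161.93 n1907 diff 53.24
plat 215.57 n1112 ledge 162.64 n310 diff 52.93
t 5.2 5.3 tcp [ 0.504  -0.1773  0.1986] rad 0.0915 th 3.904 f_tan(ccw+) 1.41 f_rad -3.44 w 0.0215
```

>>> {"api": "step_arm", "payload": {"increments": [{"tx": 2.9,"ty": -3.4,"tz": 0,"ax": 0,"ay": 0,"az": 2.9,"claw": -1},{"tx": 3.1,"ty": -3.3,"tz": 0,"ax": 0,"ay": 0,"az": 2.8,"claw": -1},{"tx": 0,"ty": 0,"tz": 0,"ax": 0,"ay": 0,"az": 0,"claw": -1},{"tx": 0,"ty": 0,"tz": 0,"ax": 0,"ay": 0,"az": 0,"claw": -1}]}}

```text
time_s: 5.7
tcp_pos: [0.5102, -0.1838, 0.1985]
eef_rot: [-179.9, 0.1, -129.9]
contact_force: [3.8, 5.1, -2.5]
gripper_width: 0.0218
```

```bash
python3 m.py
```

```text
plat 215.16 n1249 ledge 161.95 n1916 diff 53.21
plat 215.57 n1087 ledge 162.75 n310 diff 52.82
t 5.7 5.8 tcp [ 0.5101 -0.1838  0.1985] rad 0.092 th 4.001 f_tan(ccw+) 0.29 f_rad -5.26 w 0.0217
```

>>> {"api": "step_arm", "payload": {"increments": [{"tx": 3.6,"ty": -2.8,"tz": 0,"ax": 0,"ay": 0,"az": 2.9,"claw": -1},{"tx": 3.4,"ty": -2.8,"tz": 0,"ax": 0,"ay": 0,"az": 2.8,"claw": -1},{"tx": 0,"ty": 0,"tz": 0,"ax": 0,"ay": 0,"az": 0,"claw": -1},{"tx": 0,"ty": 0,"tz": 0,"ax": 0,"ay": 0,"az": 0,"claw": -1}]}}

```text
time_s: 6.2
tcp_pos: [0.5168, -0.1894, 0.1985]
eef_rot: [-180.0, 0.1, -124.2]
contact_force: [2.3, 4.8, -2.3]
gripper_width: 0.0215
```

```bash
python3 m.py
```

```text
plat 215.21 n1158 ledge 161.89 n1912 diff 53.33
plat 215.59 n1107 ledge 162.70 n304 diff 52.89
t 6.2 6.3 tcp [ 0.5168 -0.1894  0.1985] rad 0.0923 th 4.096 f_tan(ccw+) -0.16 f_rad -4.78 w 0.0215
```

>>> {"api": "step_arm", "payload": {"increments": [{"tx": 3.9,"ty": -2.4,"tz": 0,"ax": 0,"ay": 0,"az": 2.9,"claw": -1},{"tx": 3.8,"ty": -2.4,"tz": 0,"ax": 0,"ay": 0,"az": 2.8,"claw": -1},{"tx": 0,"ty": 0,"tz": 0,"ax": 0,"ay": 0,"az": 0,"claw": -1},{"tx": 0,"ty": 0,"tz": 0,"ax": 0,"ay": 0,"az": 0,"claw": -1}]}}

```text
time_s: 6.7
tcp_pos: [0.5242, -0.1944, 0.1985]
eef_rot: [-180.0, 0.0, -118.5]
contact_force: [2.1, 5.2, -2.4]
gripper_width: 0.0214
```

```bash
python3 m.py
```

```text
plat 212.53 n1128 ledge 161.98 n1908 diff 50.55
plat 212.44 n1122 ledge 162.79 n351 diff 49.65
t 6.7 6.8 tcp [ 0.5242 -0.1944  0.1985] rad 0.0926 th 4.192 f_tan(ccw+) -1.08 f_rad -5.23 w 0.022
```

>>> {"api": "step_arm", "payload": {"increments": [{"tx": 0,"ty": 0,"tz": 0,"ax": 0,"ay": 0,"az": 0,"claw": -1},{"tx": 0,"ty": 0,"tz": 0,"ax": 0,"ay": 0,"az": 0,"claw": -1},{"tx": 0,"ty": 0,"tz": 0,"ax": 0,"ay": 0,"az": 0,"claw": -1}]}}

```text
time_s: 7.1
tcp_pos: [0.5242, -0.1944, 0.1985]
eef_rot: [-180.0, 0.1, -118.5]
contact_force: [2.0, 4.2, -1.7]
gripper_width: 0.0213
```

```bash
python3 m.py
```

```text
plat 208.68 n1109 ledge 162.02 n1911 diff 46.66
plat 208.52 n1089 ledge 162.63 n390 diff 45.90
t 7.1 7.2 tcp [ 0.5241 -0.1944  0.1985] rad 0.0926 th 4.191 f_tan(ccw+) -0.43 f_rad -4.94 w 0.0217
```

>>> {"api": "step_arm", "payload": {"increments": [{"tx": 2.4,"ty": -0.9,"tz": 0,"ax": 0,"ay": 0,"az": 1.5,"claw": -1},{"tx": 0,"ty": 0,"tz": 0,"ax": 0,"ay": 0,"az": 0,"claw": -1},{"tx": 0,"ty": 0,"tz": 0,"ax": 0,"ay": 0,"az": 0,"claw": -1},{"tx": 0,"ty": 0,"tz": 0,"ax": 0,"ay": 0,"az": 0,"claw": -1},{"tx": 0,"ty": 0,"tz": 0,"ax": 0,"ay": 0,"az": 0,"claw": -1}]}}

```text
time_s: 7.7
tcp_pos: [0.5258, -0.1954, 0.1983]
eef_rot: [180.0, 0.0, -117.0]
contact_force: [0.0, 4.8, -1.8]
gripper_width: 0.0213
```

```bash
python3 m.py
```

```text
plat 201.84 n1167 ledge 162.01 n1907 diff 39.83
plat 201.56 n1064 ledge 162.71 n452 diff 38.84
t 7.7 7.8 tcp [ 0.5259 -0.1954  0.1984] rad 0.0926 th 4.213 f_tan(ccw+) -2.5 f_rad -3.91 w 0.0214
```

>>> {"api": "step_arm", "payload": {"increments": [{"tx": 0,"ty": 0,"tz": 0,"ax": 0,"ay": 0,"az": 0,"claw": -1},{"tx": 0,"ty": 0,"tz": 0,"ax": 0,"ay": 0,"az": 0,"claw": -1},{"tx": 0,"ty": 0,"tz": 0,"ax": 0,"ay": 0,"az": 0,"claw": -1},{"tx": 0,"ty": 0,"tz": 0,"ax": 0,"ay": 0,"az": 0,"claw": -1}]}}

```text
time_s: 8.2
tcp_pos: [0.5258, -0.1954, 0.1983]
eef_rot: [180.0, 0.0, -117.0]
contact_force: [-0.5, 6.1, -1.0]
gripper_width: 0.0215
```

```bash
python3 m.py
```

```text
plat 195.31 n1125 ledge 161.91 n1909 diff 33.40
plat 194.99 n1041 ledge 162.75 n454 diff 32.24
t 8.2 8.3 tcp [ 0.5258 -0.1954  0.1983] rad 0.0927 th 4.213 f_tan(ccw+) -2.58 f_rad -4.37 w 0.0216
```

>>> {"api": "step_arm", "payload": {"increments": [{"tx": 0,"ty": 0,"tz": 0,"ax": 0,"ay": 0,"az": 0,"claw": -1},{"tx": 0,"ty": 0,"tz": 0,"ax": 0,"ay": 0,"az": 0,"claw": -1},{"tx": 0,"ty": 0,"tz": 0,"ax": 0,"ay": 0,"az": 0,"claw": -1},{"tx": 0,"ty": 0,"tz": 0,"ax": 0,"ay": 0,"az": 0,"claw": -1},{"tx": 0,"ty": 0,"tz": 0,"ax": 0,"ay": 0,"az": 0,"claw": -1},{"tx": 0,"ty": 0,"tz": 0,"ax": 0,"ay": 0,"az": 0,"claw": -1},{"tx": 0,"ty": 0,"tz": 0,"ax": 0,"ay": 0,"az": 0,"claw": -1},{"tx": 0,"ty": 0,"tz": 0,"ax": 0,"ay": 0,"az": 0,"claw": -1},{"tx": 0,"ty": 0,"tz": 0,"ax": 0,"ay": 0,"az": 0,"claw": -1},{"tx": 0,"ty": 0,"tz": 0,"ax": 0,"ay": 0,"az": 0,"claw": -1}]}}

```text
time_s: 9.3
tcp_pos: [0.5258, -0.1954, 0.1983]
eef_rot: [180.0, 0.0, -117.0]
contact_force: [-0.4, 5.2, -1.5]
gripper_width: 0.0214
```

```bash
python3 m.py
```

```text
plat 177.96 n1004 ledge 161.93 n1916 diff 16.03
plat 177.46 n1014 ledge 162.68 n467 diff 14.77
t 9.3 9.4 tcp [ 0.5258 -0.1954  0.1983] rad 0.0926 th 4.213 f_tan(ccw+) -2.97 f_rad -4.83 w 0.0216
```

>>> {"api": "step_arm", "payload": {"increments": [{"tx": 0,"ty": 0,"tz": 0,"ax": 0,"ay": 0,"az": 0,"claw": -1},{"tx": 0,"ty": 0,"tz": 0,"ax": 0,"ay": 0,"az": 0,"claw": -1},{"tx": 0,"ty": 0,"tz": 0,"ax": 0,"ay": 0,"az": 0,"claw": -1},{"tx": 0,"ty": 0,"tz": 0,"ax": 0,"ay": 0,"az": 0,"claw": -1},{"tx": 0,"ty": 0,"tz": 0,"ax": 0,"ay": 0,"az": 0,"claw": -1},{"tx": 0,"ty": 0,"tz": 0,"ax": 0,"ay": 0,"az": 0,"claw": -1},{"tx": -7.6,"ty": 5.0,"tz": 0,"ax": 0,"ay": 0,"az": -5.7,"claw": -1},{"tx": -6.4,"ty": 5.4,"tz": 0,"ax": 0,"ay": 0,"az": -5.7,"claw": -1},{"tx": -6.0,"ty": 6.0,"tz": 0,"ax": 0,"ay": 0,"az": -5.7,"claw": -1},{"tx": 0,"ty": 0,"tz": 0,"ax": 0,"ay": 0,"az": 0,"claw": -1},{"tx": 0,"ty": 0,"tz": 0,"ax": 0,"ay": 0,"az": 0,"claw": -1}]}}

```text
time_s: 10.5
tcp_pos: [0.5062, -0.1797, 0.1987]
eef_rot: [-180.0, -0.0, -133.9]
contact_force: [0.8, 0.8, -2.0]
gripper_width: 0.022
```

```bash
python3 m.py
```

```text
plat 161.83 n886 ledge 161.97 n1920 diff -0.14
plat 162.39 n1008 ledge 162.65 n457 diff -0.26
t 10.5 10.6 tcp [ 0.5063 -0.1798  0.1986] rad 0.0916 th 3.941 f_tan(ccw+) 0.55 f_rad -0.94 w 0.0218
```

Level within about 0.2 mm and still. Closing towards the seat.

>>> {"api": "step_arm", "payload": {"increments": [{"tx": -4.2,"ty": 5.0,"tz": 0,"ax": 0,"ay": 0,"az": -4,"claw": -1},{"tx": -4.0,"ty": 4.9,"tz": 0,"ax": 0,"ay": 0,"az": -4,"claw": -1},{"tx": -3.8,"ty": 5.2,"tz": 0,"ax": 0,"ay": 0,"az": -4,"claw": -1},{"tx": -3.0,"ty": 5.6,"tz": 0,"ax": 0,"ay": 0,"az": -4,"claw": -1},{"tx": -2.7,"ty": 5.8,"tz": 0,"ax": 0,"ay": 0,"az": -4,"claw": -1},{"tx": -2.0,"ty": 5.9,"tz": 0,"ax": 0,"ay": 0,"az": -4,"claw": -1},{"tx": 0,"ty": 0,"tz": 0,"ax": 0,"ay": 0,"az": 0,"claw": -1},{"tx": 0,"ty": 0,"tz": 0,"ax": 0,"ay": 0,"az": 0,"claw": -1}]}}

```text
time_s: 11.4
tcp_pos: [0.4866, -0.1475, 0.1987]
eef_rot: [-180.0, -0.0, -157.8]
contact_force: [1.1, -3.7, -0.4]
gripper_width: 0.0213
```

```bash
python3 m.py
```

```text
plat 161.85 n2116 ledge 161.99 n1763 diff -0.14
plat 162.38 n1039 ledge 162.70 n454 diff -0.32
t 11.4 11.5 tcp [ 0.4866 -0.1475  0.1986] rad 0.0901 th 3.522 f_tan(ccw+) 2.5 f_rad 0.42 w 0.0215
```

>>> {"api": "step_arm", "payload": {"increments": [{"tx": -1.1,"ty": 2.8,"tz": 0,"ax": 0,"ay": 0,"az": -1.9,"claw": -1},{"tx": 0,"ty": 0,"tz": 0,"ax": 0,"ay": 0,"az": 0,"claw": -1},{"tx": 0,"ty": 0,"tz": 0,"ax": 0,"ay": 0,"az": 0,"claw": -1}]}}

```text
time_s: 11.8
tcp_pos: [0.4857, -0.1448, 0.1987]
eef_rot: [-180.0, -0.0, -159.8]
contact_force: [1.3, -4.6, -1.2]
gripper_width: 0.0218
```

>>> {"api": "step_arm", "payload": {"increments": [{"tx": -1.0,"ty": 2.8,"tz": 0,"ax": 0,"ay": 0,"az": -1.9,"claw": -1},{"tx": 0,"ty": 0,"tz": 0,"ax": 0,"ay": 0,"az": 0,"claw": -1},{"tx": 0,"ty": 0,"tz": 0,"ax": 0,"ay": 0,"az": 0,"claw": -1}]}}

```text
time_s: 12.1
tcp_pos: [0.4847, -0.1418, 0.1987]
eef_rot: [-180.0, 0.0, -161.7]
contact_force: [2.1, -4.5, -1.4]
gripper_width: 0.0216
```

>>> {"api": "step_arm", "payload": {"increments": [{"tx": -0.9,"ty": 2.8,"tz": 0,"ax": 0,"ay": 0,"az": -1.9,"claw": -1},{"tx": 0,"ty": 0,"tz": 0,"ax": 0,"ay": 0,"az": 0,"claw": -1},{"tx": 0,"ty": 0,"tz": 0,"ax": 0,"ay": 0,"az": 0,"claw": -1}]}}

```text
time_s: 12.4
tcp_pos: [0.4841, -0.1393, 0.1988]
eef_rot: [-179.9, 0.0, -163.6]
contact_force: [2.4, -6.5, -1.9]
gripper_width: 0.0218
```

>>> {"api": "step_arm", "payload": {"increments": [{"tx": -0.6,"ty": 1.9,"tz": 0,"ax": 0,"ay": 0,"az": -1.2,"claw": -1},{"tx": 0,"ty": 0,"tz": 0,"ax": 0,"ay": 0,"az": 0,"claw": -1},{"tx": 0,"ty": 0,"tz": 0,"ax": 0,"ay": 0,"az": 0,"claw": -1}]}}

```text
time_s: 12.7
tcp_pos: [0.4837, -0.1376, 0.1989]
eef_rot: [-179.9, 0.0, -164.8]
contact_force: [3.8, -9.0, -2.0]
gripper_width: 0.0218
```

>>> {"api": "step_arm", "payload": {"increments": [{"tx": -0.5,"ty": 1.9,"tz": 0,"ax": 0,"ay": 0,"az": -1.2,"claw": -1},{"tx": 0,"ty": 0,"tz": 0,"ax": 0,"ay": 0,"az": 0,"claw": -1},{"tx": 0,"ty": 0,"tz": 0,"ax": 0,"ay": 0,"az": 0,"claw": -1}]}}

```text
time_s: 13.0
tcp_pos: [0.4834, -0.136, 0.199]
eef_rot: [-179.9, 0.0, -166.0]
contact_force: [4.1, -10.4, -3.5]
gripper_width: 0.0218
```

>>> {"api": "step_arm", "payload": {"increments": [{"tx": -0.4,"ty": 1.4,"tz": 0,"ax": 0,"ay": 0,"az": -0.9,"claw": -1},{"tx": 0,"ty": 0,"tz": 0,"ax": 0,"ay": 0,"az": 0,"claw": -1},{"tx": 0,"ty": 0,"tz": 0,"ax": 0,"ay": 0,"az": 0,"claw": -1},{"tx": 0,"ty": 0,"tz": 0,"ax": 0,"ay": 0,"az": 0,"claw": -1}]}}

```text
time_s: 13.4
tcp_pos: [0.4831, -0.1348, 0.199]
eef_rot: [-179.9, 0.1, -166.9]
contact_force: [4.5, -11.0, -3.9]
gripper_width: 0.0219
```

```bash
python3 m.py
```

```text
plat 161.87 n2314 ledge 161.93 n1515 diff -0.05
plat 162.36 n1021 ledge 162.66 n461 diff -0.31
t 13.4 13.5 tcp [ 0.4831 -0.1349  0.199 ] rad 0.0895 th 3.376 f_tan(ccw+) 12.73 f_rad -2.18 w 0.0218
```

>>> {"api": "step_arm", "payload": {"increments": [{"tx": 0,"ty": 0,"tz": 0,"ax": 0,"ay": 0,"az": 0,"claw": -1},{"tx": 0,"ty": 0,"tz": 0,"ax": 0,"ay": 0,"az": 0,"claw": -1},{"tx": 0,"ty": 0,"tz": 0,"ax": 0,"ay": 0,"az": 0,"claw": -1},{"tx": 0,"ty": 0,"tz": 0,"ax": 0,"ay": 0,"az": 0,"claw": -1}]}}

```text
time_s: 13.9
tcp_pos: [0.4831, -0.1349, 0.199]
eef_rot: [-179.9, 0.1, -166.9]
contact_force: [6.3, -11.0, -3.6]
gripper_width: 0.0214
```

>>> {"api": "step_arm", "payload": {"increments": [{"tx": 0.9,"ty": -2.9,"tz": 0,"ax": 0,"ay": 0,"az": 1.9,"claw": -1},{"tx": 0.9,"ty": -2.9,"tz": 0,"ax": 0,"ay": 0,"az": 1.9,"claw": -1},{"tx": 0.9,"ty": -2.9,"tz": 0,"ax": 0,"ay": 0,"az": 1.9,"claw": -1},{"tx": 0,"ty": 0,"tz": 0,"ax": 0,"ay": 0,"az": 0,"claw": -1},{"tx": 0,"ty": 0,"tz": 0,"ax": 0,"ay": 0,"az": 0,"claw": -1}]}}

```text
time_s: 14.4
tcp_pos: [0.4848, -0.1423, 0.1986]
eef_rot: [-180.0, 0.0, -161.3]
contact_force: [0.7, -4.4, 0.8]
gripper_width: 0.0215
```

>>> {"api": "step_arm", "payload": {"increments": [{"tx": 0,"ty": 0,"tz": 0,"ax": 0,"ay": 0,"az": 0,"claw": 1},{"tx": 0,"ty": 0,"tz": 0,"ax": 0,"ay": 0,"az": 0,"claw": 1},{"tx": 0,"ty": 0,"tz": 0,"ax": 0,"ay": 0,"az": 0,"claw": 1},{"tx": 0,"ty": 0,"tz": 0,"ax": 0,"ay": 0,"az": 0,"claw": 1},{"tx": 0,"ty": 0,"tz": 0,"ax": 0,"ay": 0,"az": 0,"claw": 1},{"tx": 0,"ty": 0,"tz": 0,"ax": 0,"ay": 0,"az": 0,"claw": 1},{"tx": 0,"ty": 0,"tz": 0,"ax": 0,"ay": 0,"az": 0,"claw": 1},{"tx": 0,"ty": 0,"tz": 0,"ax": 0,"ay": 0,"az": 0,"claw": 1}]}}

```text
time_s: 15.2
tcp_pos: [0.4848, -0.1421, 0.1986]
eef_rot: [180.0, 0.0, -161.3]
contact_force: [-0.7, 0.6, -1.2]
gripper_width: 0.0802
```

Released and free of load; withdrawing upward.

>>> {"api": "step_arm", "payload": {"increments": [{"tx": 0,"ty": 0,"tz": 0,"ax": 0,"ay": 0,"az": 0,"claw": 1},{"tx": 0,"ty": 0,"tz": 25,"ax": 0,"ay": 0,"az": 0,"claw": 1},{"tx": 0,"ty": 0,"tz": 35,"ax": 0,"ay": 0,"az": 0,"claw": 1},{"tx": 0,"ty": 0,"tz": 35,"ax": 0,"ay": 0,"az": 0,"claw": 1},{"tx": -10,"ty": -20,"tz": 20,"ax": 0,"ay": 0,"az": 0,"claw": 1},{"tx": -10,"ty": -30,"tz": 0,"ax": 0,"ay": 0,"az": 0,"claw": 1},{"tx": 0,"ty": 0,"tz": 0,"ax": 0,"ay": 0,"az": 0,"claw": 1},{"tx": 0,"ty": 0,"tz": 0,"ax": 0,"ay": 0,"az": 0,"claw": 1},{"tx": 0,"ty": 0,"tz": 0,"ax": 0,"ay": 0,"az": 0,"claw": 1}]}}

```text
time_s: 16.1
tcp_pos: [0.4648, -0.1919, 0.3133]
eef_rot: [180.0, -0.0, -161.3]
contact_force: [-0.5, -0.3, -0.3]
gripper_width: 0.0874
```

```bash
python3 m.py; python3 -c "
from h import *
c=optics.capture('scene');cv2.imwrite('pics/end.png',c['image'])"
```

```text
plat 161.85 n1852 ledge 162.02 n1916 diff -0.17
plat 162.36 n1022 ledge 162.66 n455 diff -0.31
t 16.1 16.2 tcp [ 0.4649 -0.1916  0.3132] rad 0.1308 th 3.776 f_tan(ccw+) -0.42 f_rad 0.01 w 0.0879
```

View pics/end.png

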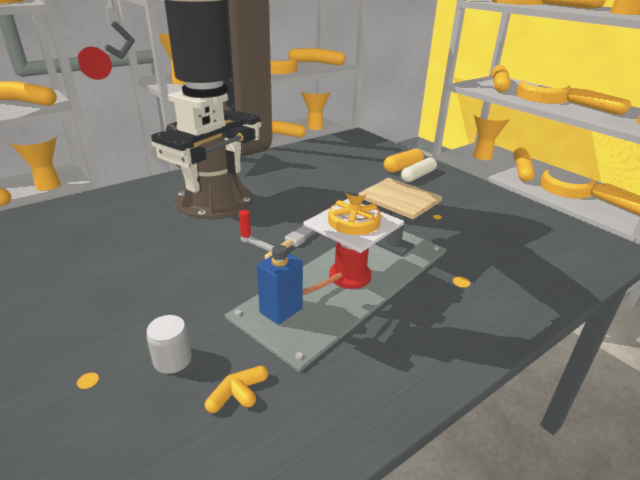

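The platform at (353,222) is level with the ledge at (400,197). The grip at (244,224) stands free, and the tin, shell and brush are where they were.

```bash
python3 -c "
from h import *
print(r.close_job())"
```

```text
the job is handed in; nothing more can be done
None
```

The job is done and handed in at about 16 s of the 69 s allowed; no verdict was reported.

- **Sinking:** I opened the valve about 0.7 rad by the red grip. The platform sank at about 10 mm/s at first, then 13 to 16 mm/s, over roughly 53 mm, and I closed the valve to stop it.
- **Level:** In the last check the platform read 0.2 mm (top camera) and 0.3 mm (scene camera) below the ledge. It did not move measurably from stopping to hand-in.
- **Nip:** I pressed the valve onto its seat with about 12 to 13 N for about 0.8 s. The highest tangential force I read was about 13 N. I then backed off, opened the gripper and withdrew upward.
- **Clear of everything:** The final picture shows the grip free, and the brush, tin and shell piece where they were. The force on the tool after withdrawing was close to zero.

**Small disagreements:**
- The two cameras differ by about 0.7 mm on the ledge height, but agree on the level difference to about 0.15 mm.
- The measured valve axis was 1 to 2 mm off, which put up to about 5 N of sideways load along the handle while turning.

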